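# Scrape the turnings off the fixture plate

### The arm

A 6-joint arm with a two-finger parallel gripper is mounted at the origin on the work surface. World frame = base frame: x ahead of the robot, y to its left, z up, the work surface at z = 0. Lengths are in m, angles in rad, forces in N, time in s.
With the tool pointing down it reaches from about 0.275 to 0.75 m from the base axis. Payload 10.2 kg.
Tool frame: the origin (TCP) lies at the very end of the fingers, on their centre line; the grasp point (between the pads) lies 19 mm behind it; z points along the fingers, y is the line along which they close (so a half turn about z gives the same grasp; the last joint's range is limited). The gripper opens to 88 mm and grips with 3 to 60 N. Pads are 18 mm wide; open, the fingers measure 123 mm over their backs; the gripper's body (75 mm by 187 mm) begins 45 mm behind the grasp point.
Start: joints at [-1.502, 0.313, 1.498, -0, 1.331, -0.223], TCP at [0.151, -0.503, 0.239] pointing down, gripper open.
Joint ranges: [-2.94, 2.94], [-0.97, 2.17], [0.19, 2.56], [-1.23, 4.37], [0.02, 3.11], [-2.88, 2.88]. Speed limits (rad/s): [2.39, 2.39, 3.01, 3.14, 3.14, 3.14].

### API

Orientations are given as a unit quaternion [w, x, y, z].
In Python, from plant import robot, optics gives the robot as it stands.
- The arm moves only by the tool move_arm, never from a script. Its argument "plan" is a list that holds one entry, the list of rows, each a list of 6 numbers: the shift along the world's x, y, z scaled (see below), then the turn, a rotation vector about the world's x, y, z scaled (see below). A call has 1 to 10 rows; each row is the pose to reach, as a shift and turn from the pose commanded when the call began, turning the shorter way round; what a row does not reach only later rows make up. The controller multiplies each number of a shift by 100 mm and each number of a turn by pi rad. A row lasts 1/12 s, in which the tool goes at most 41.7 mm and 7.16 degrees, less where a joint would pass 70% of its speed; a pose out of reach is approached as far as the arm can. A call with a number of a shift or a turn outside -1 to 1 is refused whole. A call with a gripper value outside its range is refused whole. "grip" is the opening, from -1 (shut) to 1 (fully open), set as the call begins (left out, the last holds). The fingers move at their own pace and stop on an object; "newtons" is the grip in N (left out, the last holds). Time passes only in rows, so rows that repeat a pose let the fingers close. It gives the time, the measured TCP pose, the force, the opening and the grip force at its end, in the units of the state.
- robot.get_state(): the state, without advancing time (a new reading comes with each control period).
- optics.get_image(name): name is "scene" or "top" or "wrist"; returns a dict with "image" (420x560x3 uint8, red, green, blue), "fovy" (degrees; the focal length in pixels is half the picture's height over the tangent of half this angle, whatever the lens; pixels are square), "cx", "cy" (the principal point, pixels), "R" (3x3) and "t" (3): a world point X has camera coordinates R X + t; the wrist camera has in their place "T_tool_cam" (4x4, takes a point from camera to tool coordinates, whose origin is the TCP and whose axes are the flange's). Camera axes: x right, y down, z forward; pixel columns grow to the right and rows downward; lengths in m; the calibration is good to about 2 mm. A picture is of the moment at which its call begins: read the wrist's pose just before it. There is no depth.
- robot.finish_job(): hands the job in; it is judged then, once.
The state is a dict: "time_s": time; "joint_pos": joint angles; "qd": joint speeds; "joint_efforts": joint torques, N m; "position": TCP position; "tool_rot": TCP orientation; "contact_force": force on the tool from outside, world axes, zero at the start; "ft_torque": the same for the moment, N m; "gripper_width": finger opening in m; "finger_force": force on a finger pad.
Only numpy, scipy, OpenCV 4.12 (cv2) and the standard library are available. Lean on these libraries where they do the work, as an engineer would, in place of code of your own. Each camera call takes 0.05 s, during which the arm holds its last target. There are 200 camera calls.

### The job

Draw the scraper out of its slanted socket and use it to wipe the four steel turnings off the raised fixture plate into the chip pan beside it; do not touch the turnings with the gripper. Then put the scraper back in its socket, blade down and fully home, and leave the other things on the bench where they are.

Things in the scene. Friction and masses are not known exactly. Their poses are not given: they have to be found in the camera images.
- scraper: scraper: wooden block 20 mm thick (x), 130 wide (y), with a steel blade 12 mm thick as its lowest 30 mm; 130 mm high in all (z, from blade edge to top). 0.28 to 0.46 kg. Origin: centre of the blade's lower edge. Same both ways round (half turn about z). At first it stands blade down in the slot, its upper 60 mm showing
- slot: grey painted steel pocket for the scraper on a fixed rack left or right of the plate (base 150 x 165 mm). Inside 24 mm (x) by 137 mm (y), 70 mm deep, walls 5 mm. Origin: centre of its inner floor, 34 mm above the bench; z runs out of the mouth, 35 degrees (0.611 rad) from vertical, the mouth leaning away from the robot
- plate: grey fixture plate bolted to the bench: flat top 150 mm (its x) by 220 mm (its y), no rims, top face 60 mm above the bench, upright edges. Origin: centre of its underside, on the bench; yaw within 0.2 rad
- pan: open aluminium chip pan fixed on the bench, 170 mm (its x) by 115 mm (its y), 40 mm high, walls 3 mm. It stands 3 mm from one of the plate's short (y) ends, +y or -y, square with the plate. Origin: centre of its underside
- cage: bystander: round steel cage of two rings joined by bars, 110 mm across, 78 mm high, standing at the plate's other end. Origin: centre of its underside
- bin: bystander: black open plastic bin 140 x 160 x 65 mm, across from the rack. Origin: centre of its underside
- wrench: bystander: steel wrench 180 mm long lying between robot and plate
- can: bystander: spray can 50 mm across, about 130 mm high, beyond the plate
- collar: bystander: steel ring 80 mm across, 30 mm high, beyond the plate
- hammer: bystander: hammer 200 mm long lying between robot and plate
- chip0: curled or bent bright steel turning, 60 mm long (its y axis), 14 wide, 12 high, loose on the plate (at the start the long axis is within 0.3 rad of the plate's y); origin: centre of its underside
- chip1: curled or bent bright steel turning, 60 mm long (its y axis), 14 wide, 12 high, loose on the plate (at the start the long axis is within 0.3 rad of the plate's y); origin: centre of its underside
- chip2: curled or bent bright steel turning, 60 mm long (its y axis), 14 wide, 12 high, loose on the plate (at the start the long axis is within 0.3 rad of the plate's y); origin: centre of its underside
- chip3: curled or bent bright steel turning, 60 mm long (its y axis), 14 wide, 12 high, loose on the plate (at the start the long axis is within 0.3 rad of the plate's y); origin: centre of its underside
There are look-alikes about, which are no part of the job. There is more than one size of the scraper; the job needs the smaller.

How it is judged:
By the outcome, as a careful person would: the job done as asked, in the order asked, and still so for the second after the job is handed in, with the robot touching nothing.
It also fails if it takes over 58 s, if anything falls off the work surface, if the arm or the gripper's body presses on something with over 40 N, if the wrist force passes 120 N, or if a joint passes its speed limit or range.

## Working session

There is one attempt and no reset: what is moved stays moved. The work goes in short steps, Python scripts to look and compute and a tool call to move; the robot and the scene stay as the last step left them, time stands still between calls to the robot, and variables do not carry over. Pictures are saved under pics/ and viewed, at most 10 in all, crops included, and the job is handed in when it is done.

Besides the shell and the picture viewer there is one more tool, called by a JSON object that holds its "name" and its "arguments", one argument or row to a line. move_arm: Moves the arm, as the interface text tells. Its arguments: {"type":"object","properties":{"plan":{"type":"array"},"grip":{"type":"number"},"newtons":{"type":"number"}},"required":["plan"]}

```bash
mkdir -p pics; ls; cat > h.py <<'E'
import numpy as np,cv2
from plant import robot,optics
def ray(c,u,v):
    f=210/np.tan(np.radians(c['fovy'])/2)
    R=np.array(c['R']);t=np.array(c['t'])
    return -R.T@t, R.T@np.array([(u-c['cx'])/f,(v-c['cy'])/f,1])
def onz(c,u,v,z):
    o,d=ray(c,u,v); return o+d*(z-o[2])/d[2]
def proj(c,X):
    f=210/np.tan(np.radians(c['fovy'])/2)
    p=np.array(c['R'])@np.array(X)+np.array(c['t']); return np.array([f*p[0]/p[2]+c['cx'],f*p[1]/p[2]+c['cy']])
E
python3 - <<'E'
from h import *
import pickle
for n in ('scene','top'):
    c=optics.get_image(n); pickle.dump(c,open(n+'.pkl','wb'))
    im=np.array(c['image'])[:,:,::-1]; print(n,c['fovy'],c['cx'],c['cy'],-np.array(c['R']).T@c['t'])
    cv2.imwrite(f'pics/{n}0.png',cv2.resize(im,(800,600),interpolation=cv2.INTER_CUBIC))
print(robot.get_state())
E
```

```text
pics
scene 56.743356622871694 272.4074479929992 209.15761033850998 [0.85773484 0.66941484 0.69930332]
top 51.12953575698456 279.72462675827745 213.13324732150062 [ 0.39270751 -0.01518018  1.13922869]
{'time_s': 0.1, 'joint_pos': array([-1.50240920e+00,  3.13377866e-01,  1.49832550e+00, -2.80785302e-05,
        1.33101131e+00, -2.23388898e-01]), 'qd': array([-0.0013256 , -0.00096746, -0.00317872, -0.0002723 , -0.00111794,
        0.00154309]), 'joint_efforts': array([ 4.59110714e-03, -4.02805316e+01, -2.52643669e+01,  6.96099387e-02,
        3.41620250e-02, -5.38183804e-05]), 'position': array([ 0.15099053, -0.5025965 ,  0.23823999]), 'tool_rot': array([-5.60384420e-04,  9.89376563e-01,  1.45374352e-01,  2.98406809e-05]), 'contact_force': array([-0.93939412, -0.09389479,  0.26149055]), 'ft_torque': array([ 0.0387681 , -0.04049665,  0.01859811]), 'finger_force': 0.0, 'gripper_width': 0.08778576540976542}
```

View pics/top0.png

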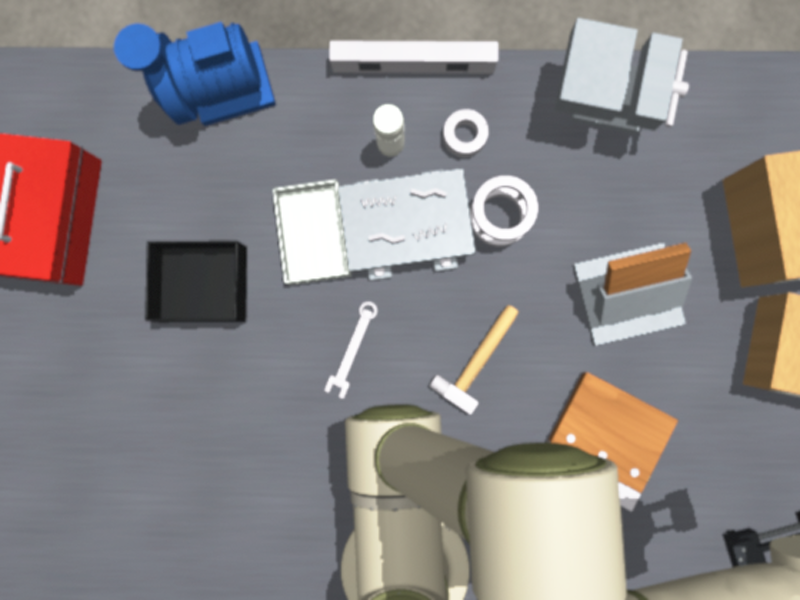

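View pics/scene0.png

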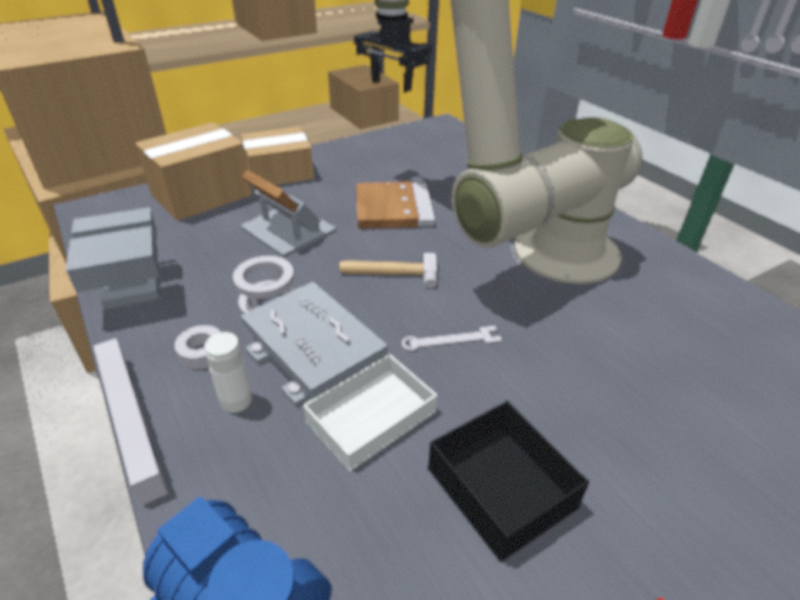

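Top view (800x600): rack with the upright scraper at about (640,275). The look-alike is the larger scraper lying flat at (615,435), so it is not the one needed. The plate spans (340..474,170..275), the pan is at (310,232) on its +y side, the cage at (505,210), and four chips lie on the plate. Next I'll make one enlarged crop of the rack and plate.

```bash
python3 - <<'E'
from h import *
import pickle
c=pickle.load(open('top.pkl','rb')); im=np.array(c['image'])[:,:,::-1].copy()
a=cv2.resize(im[110:200,185:335],(800,480),interpolation=cv2.INTER_CUBIC)
b=cv2.resize(im[160:250,395:490],(633,600),interpolation=cv2.INTER_CUBIC)
d=cv2.resize(b,(400,379)); 
cv2.imwrite('pics/rack.png',b); cv2.imwrite('pics/plate.png',a)
hsv=cv2.cvtColor(im,cv2.COLOR_BGR2HSV)
m=cv2.inRange(hsv,(3,120,60),(20,255,255))
for k in cv2.findContours(m,cv2.RETR_EXTERNAL,cv2.CHAIN_APPROX_NONE)[0]:
    if cv2.contourArea(k)>100: r=cv2.minAreaRect(k);print(r,cv2.boxPoints(r).round(1).tolist())
E
```

```text
((428.7349853515625, 301.7342224121094), (74.51288604736328, 56.29862976074219), 27.979475021362305) [[382.6000061035156, 309.1000061035156], [409.0, 259.3999938964844], [474.79998779296875, 294.3999938964844], [448.3999938964844, 344.1000061035156]]
((536.9573364257812, 237.94833374023438), (24.46074676513672, 66.461181640625), 5.44033145904541) [[521.5999755859375, 269.8999938964844], [527.9000244140625, 203.6999969482422], [552.2999877929688, 206.0], [546.0, 272.20001220703125]]
((452.88238525390625, 187.5294189453125), (21.343135833740234, 63.059261322021484), 75.96376037597656) [[419.70001220703125, 184.8000030517578], [480.8999938964844, 169.5], [486.1000061035156, 190.1999969482422], [424.8999938964844, 205.5]]
((528.6554565429688, 154.92514038085938), (85.6904067993164, 33.69218826293945), 79.54009246826172) [[504.29998779296875, 115.9000015258789], [537.4000244140625, 109.69999694824219], [553.0, 194.0], [519.9000244140625, 200.10000610351562]]
```

View pics/rack.png

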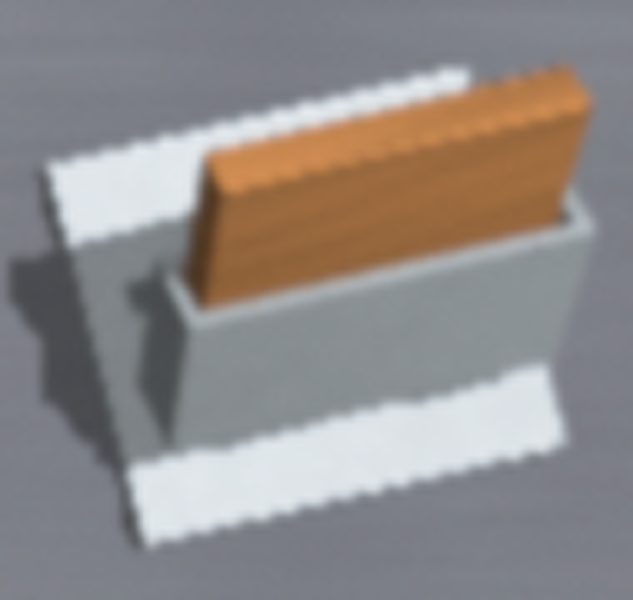

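View pics/plate.png

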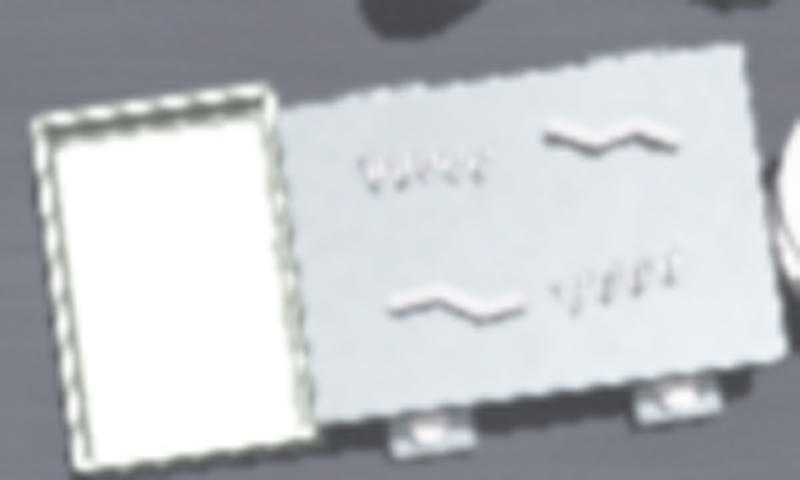

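The crop shows the scraper standing in the slot, seated at its 60 mm showing (top face corners (218,192), (590,100), (208,155), (572,68)). The plate corners are (283,105), (742,43), (787,357), (315,425), and the four chips lie well inside the edges.

```bash
python3 - <<'E'
from h import *
import pickle
c=pickle.load(open('top.pkl','rb'));s=pickle.load(open('scene.pkl','rb'))
R=lambda u,v,z:onz(c,395+u/6.663-.5+.075,160+v/6.667-.5+.075,z)
P=lambda u,v,z:onz(c,185+u/5.333-.4,110+v/5.333-.4,z)
n=[R(218,192,.146),R(590,100,.146)];f=[R(208,155,.135),R(572,68,.135)]
for a,b in (n,f):print('scr',a,b,np.linalg.norm(a-b),np.arctan2((a-b)[0]*-1,(a-b)[1]))
print('ctr',sum(n+f)/4)
pc=[P(*q,.06) for q in ((283,105),(742,43),(787,357),(315,425))]
print('plate',np.round(pc,4),'c',sum(pc)/4)
for i in range(4):d=pc[i]-pc[(i+1)%4];print(np.linalg.norm(d),np.arctan2(d[1],d[0]))
e=[(545,130),(680,148),(360,175),(490,158),(388,308),(522,302),(555,295),(680,265)]
cen=sum(pc)/4;yw=.13
for q in e:
    p=P(*q,.066)-cen;print('chip',q,round(p[0]*np.cos(yw)+p[1]*np.sin(yw),3),round(-p[0]*np.sin(yw)+p[1]*np.cos(yw),3))
b=[R(47,168,.0),R(145,545,0),R(567,440,0)];print('rackbase',np.round(b,4),np.linalg.norm(b[0]-b[1]),np.linalg.norm(b[2]-b[1]))
E
```

```text
scr [ 0.52095656 -0.32022828  0.146     ] [ 0.55403961 -0.44518879  0.146     ] 0.1292656828054709 0.2588102455125112
scr [ 0.53508656 -0.32027246  0.135     ] [ 0.56678981 -0.44400978  0.135     ] 0.12773417639980264 0.25081867272224395
ctr [ 0.54421814 -0.38242483  0.1405    ]
plate [[ 0.6742  0.1233  0.06  ]
 [ 0.706  -0.0913  0.06  ]
 [ 0.5582 -0.1137  0.06  ]
 [ 0.5233  0.1048  0.06  ]] c [0.61543006 0.0057515  0.06      ]
0.21699762496328182 1.7175899958238157
0.14948642186234712 0.1503282412642587
0.22126430220474183 -1.412764690599482
0.15201762549595074 -3.0193008056180726
chip (545, 130) 0.046 -0.012
chip (680, 148) 0.03 -0.073
chip (360, 175) 0.035 0.076
chip (490, 158) 0.036 0.015
chip (388, 308) -0.029 0.07
chip (522, 302) -0.033 0.008
chip (555, 295) -0.032 -0.008
chip (680, 265) -0.025 -0.067
rackbase [[ 0.5483 -0.2991  0.    ]
 [ 0.4025 -0.3365  0.    ]
 [ 0.4456 -0.4979  0.    ]] 0.15049060746760365 0.16706887578805943
```

```bash
cat >> h.py <<'E'
from scipy.spatial.transform import Rotation as Ro
def q2r(q): return Ro.from_quat([q[1],q[2],q[3],q[0]])
psi=.255
T=np.array([.5442,-.3824,.1405])
a=np.array([np.sin(.611)*np.cos(psi),np.sin(.611)*np.sin(psi),np.cos(.611)])
sx=np.array([np.cos(.611)*np.cos(psi),np.cos(.611)*np.sin(psi),-np.sin(.611)])
def rot(y,z):
    z=z/np.linalg.norm(z); return Ro.from_matrix(np.c_[np.cross(y,z),y,z])
Rg=rot(sx,-a)                       # grasp orientation
def delta(p,R,st=None):
    st=st or robot.get_state()
    rv=(R*q2r(st['tool_rot']).inv()).as_rotvec()
    return np.round((np.array(p)-st['position'])*10,3), np.round(rv/np.pi,4)
E
python3 - <<'E'
from h import *
import pickle
c=pickle.load(open('top.pkl','rb'));s=pickle.load(open('scene.pkl','rb'))
print(delta(T+.05*a,Rg), T+.05*a)
def tri(t,u):
    (o1,d1),(o2,d2)=ray(c,t[0]*.7,t[1]*.7),ray(s,u[0]*.7,u[1]*.7)
    k=np.linalg.lstsq(np.c_[d1,-d2],o2-o1,rcond=None)[0];A,B=o1+d1*k[0],o2+d2*k[1]
    return (A+B)/2,np.linalg.norm(A-B)
print('vise',tri((563,97),(153,238)),tri((577,20),(68,265)),'scr',tri((609+2,260),(298,212)))
E
```

```text
(array([ 4.21 ,  1.274, -0.568]), array([0.1048, 0.1866, 0.4718])) [ 0.57195678 -0.37516451  0.18145374]
vise (array([ 0.79209446, -0.24183362,  0.16218854]), np.float64(0.001068406598075624)) (array([ 0.93254054, -0.27065089,  0.13756404]), np.float64(0.00037252777046370937)) scr (array([ 0.51866195, -0.32073305,  0.09877628]), np.float64(0.0538363478594435))
```

{"name": "move_arm", "arguments": {
  "plan": [
    [[0.84,0.25,0,0.021,0.0373,0.0944],[0.84,0.25,0,0.021,0.0373,0.0944],[0.84,0.25,0,0.021,0.0373,0.0944],[0.84,0.25,0,0.021,0.0373,0.0944]]
  ],
  "grip": 1
}}

```text
time_s: 0.43
position: [0.2373, -0.4769, 0.2381]
tool_rot: [-0.042, 0.954, 0.293, -0.053]
contact_force: [0.2, -0.3, -0.9]
gripper_width: 0.0882
finger_force: 0.0
```

{"name": "move_arm", "arguments": {
  "plan": [
    [[0.84,0.25,0,0.021,0.0373,0.0944],[0.84,0.25,0,0.021,0.0373,0.0944],[0.84,0.25,0,0.021,0.0373,0.0944],[0.84,0.25,0,0.021,0.0373,0.0944]]
  ]
}}

```text
time_s: 0.77
position: [0.3202, -0.4523, 0.2378]
tool_rot: [-0.081, 0.894, 0.427, -0.105]
contact_force: [0.2, 0.5, -0.6]
gripper_width: 0.0882
finger_force: 0.0
```

{"name": "move_arm", "arguments": {
  "plan": [
    [[0.84,0.25,0,0.021,0.0373,0.0944],[0.84,0.25,0,0.021,0.0373,0.0944],[0.84,0.25,0,0.021,0.0373,0.0944],[0.84,0.25,0,0.021,0.0373,0.0944]]
  ]
}}

```text
time_s: 1.1
position: [0.4034, -0.4278, 0.2376]
tool_rot: [-0.119, 0.811, 0.551, -0.153]
contact_force: [0.0, 0.6, -0.2]
gripper_width: 0.0879
finger_force: 0.0
```

{"name": "move_arm", "arguments": {
  "plan": [
    [[0.84,0.25,0,0.021,0.0373,0.0944],[0.84,0.25,0,0.021,0.0373,0.0944],[0.84,0.25,0,0.021,0.0373,0.0944],[0.84,0.25,0,0.021,0.0373,0.0944]]
  ]
}}

```text
time_s: 1.43
position: [0.4869, -0.4032, 0.2373]
tool_rot: [-0.154, 0.707, 0.662, -0.198]
contact_force: [0.5, 0.6, -0.3]
gripper_width: 0.088
finger_force: 0.0
```

{"name": "move_arm", "arguments": {
  "plan": [
    [[0.84,0.25,0,0.021,0.0373,0.0944],[0.84,0.25,0,0.021,0.0373,0.0944],[0.84,0.25,0,0.021,0.0373,0.0944],[0.84,0.25,0,0.021,0.0373,0.0944]]
  ]
}}

```text
time_s: 1.77
position: [0.5712, -0.3784, 0.2373]
tool_rot: [-0.184, 0.583, 0.755, -0.237]
contact_force: [0.4, 0.1, -1.0]
gripper_width: 0.0882
finger_force: 0.0
```

```bash
python3 - <<'E'
from h import *
st=robot.get_state();print(st['time_s'],st['position'],st['joint_pos'].round(2));print(delta(T+.05*a,Rg,st))
E
```

```text
1.7667 [ 0.57124053 -0.37835166  0.23731541] [-0.6   1.05  0.38 -0.52  2.09 -1.03]
(array([ 0.007,  0.032, -0.559]), array([-0.0004,  0.0001, -0.0002]))
```

{"name": "move_arm", "arguments": {
  "plan": [
    [[0,0.03,-0.28,0,0,0],[0,0.03,-0.56,0,0,0],[0,0.03,-0.56,0,0,0]]
  ]
}}

```text
time_s: 2.02
position: [0.5674, -0.3767, 0.1784]
tool_rot: [-0.187, 0.585, 0.752, -0.237]
contact_force: [0.6, -0.3, -1.2]
gripper_width: 0.088
finger_force: 0.0
```

```bash
python3 - <<'E'
from h import *
import pickle
st=robot.get_state();print(st['time_s'],st['position'],st['joint_pos'].round(2));print(delta(T+.05*a,Rg,st))
w=optics.get_image('wrist'); 
M=np.eye(4);M[:3,:3]=q2r(st['tool_rot']).as_matrix();M[:3,3]=st['position']
C=M@np.array(w['T_tool_cam']);w['R']=C[:3,:3].T;w['t']=-C[:3,:3].T@C[:3,3]
pickle.dump(w,open('wrist.pkl','wb'))
sy=np.cross(a,sx)
for e in (T-.01*sx-.065*sy,T-.01*sx+.065*sy,T+.01*sx-.065*sy,T+.01*sx+.065*sy):print(proj(w,e)/.7)
cv2.imwrite('pics/w1.png',cv2.resize(np.array(w['image'])[:,:,::-1],(800,600),interpolation=cv2.INTER_CUBIC))
E
```

```text
2.0167 [ 0.56744723 -0.37667672  0.17841089] [-0.6   1.04  0.54 -0.48  1.96 -0.94]
(array([0.045, 0.015, 0.03 ]), array([-0.0014, -0.0011,  0.0026]))
[389.09446264 458.03627033]
[384.90452265 194.95789429]
[428.61847378 457.9744506 ]
[432.84120522 194.77361613]
```

View pics/w1.png

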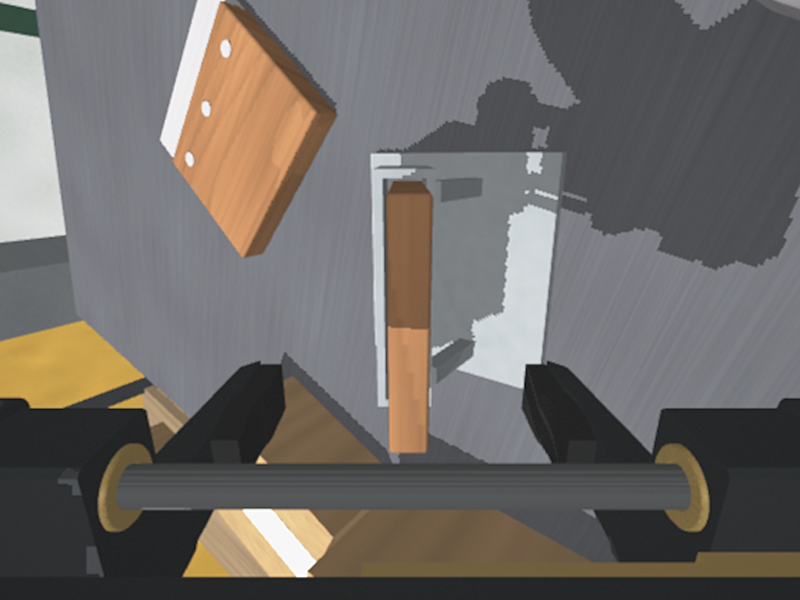

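The wrist view shows the scraper's top face at corners (387,193), (432,193), (428,452), (389,452). That is within 2 mm of the prediction, so I'll let the arm settle and then descend.

{"name": "move_arm", "arguments": {
  "plan": [
    [[0,0,0,0,0,0],[0,0,0,0,0,0],[0,0,0,0,0,0]]
  ]
}}

```text
time_s: 2.32
position: [0.5708, -0.3758, 0.185]
tool_rot: [-0.182, 0.584, 0.754, -0.237]
contact_force: [0.5, 0.7, -0.2]
gripper_width: 0.0883
finger_force: 0.0
```

```bash
python3 - <<'E'
from h import *
print(delta(T+.05*a,Rg),delta(T-.046*a,Rg))
E
```

```text
(array([ 0.011,  0.006, -0.035]), array([0.0005, 0.0013, 0.0005])) (array([-0.522, -0.133, -0.822]), array([0.0005, 0.0013, 0.0005]))
```

{"name": "move_arm", "arguments": {
  "plan": [
    [[-0.1,-0.03,-0.16,0,0,0],[-0.2,-0.05,-0.33,0,0,0],[-0.31,-0.08,-0.49,0,0,0],[-0.42,-0.11,-0.66,0,0,0],[-0.52,-0.133,-0.8,0,0,0],[-0.522,-0.133,-0.822,0,0,0],[-0.522,-0.133,-0.822,0,0,0],[-0.522,-0.133,-0.822,0,0,0],[-0.522,-0.133,-0.822,0,0,0]]
  ]
}}

```text
time_s: 3.07
position: [0.5198, -0.3883, 0.1019]
tool_rot: [-0.182, 0.583, 0.755, -0.238]
contact_force: [0.7, -0.3, 0.1]
gripper_width: 0.0882
finger_force: 0.0
```

```bash
python3 - <<'E'
from h import *
print(delta(T-.046*a,Rg))
E
```

```text
(array([-0.011, -0.008,  0.009]), array([ 0.0003,  0.0009, -0.0003]))
```

{"name": "move_arm", "arguments": {
  "plan": [
    [[0,0,0,0,0,0],[0,0,0,0,0,0],[0,0,0,0,0,0],[0,0,0,0,0,0],[0,0,0,0,0,0],[0,0,0,0,0,0],[0,0,0,0,0,0],[0,0,0,0,0,0],[0,0,0,0,0,0],[0,0,0,0,0,0]]
  ],
  "grip": -1,
  "newtons": 50
}}

```text
time_s: 3.9
position: [0.5188, -0.3881, 0.1005]
tool_rot: [-0.184, 0.583, 0.755, -0.237]
contact_force: [0.0, 0.1, 0.2]
gripper_width: 0.0236
finger_force: 0.0
```

{"name": "move_arm", "arguments": {
  "plan": [
    [[0,0,0,0,0,0],[0,0,0,0,0,0],[0,0,0,0,0,0],[0,0,0,0,0,0],[0,0,0,0,0,0]]
  ]
}}

```text
time_s: 4.32
position: [0.5179, -0.3885, 0.1014]
tool_rot: [-0.185, 0.583, 0.754, -0.238]
contact_force: [-6.1, 0.7, 4.2]
gripper_width: 0.0195
finger_force: 49.8
```

```bash
python3 - <<'E'
from h import *
st=robot.get_state();print({k:st[k] for k in('position','tool_rot','contact_force','ft_torque','finger_force','gripper_width')})
print(delta(T-.046*a,Rg,st),(.05*a).round(4), (Rg.as_quat()).round(4))
E
```

```text
{'position': array([ 0.51789461, -0.38847037,  0.10143243]), 'tool_rot': array([-0.18471228,  0.58326648,  0.75421813, -0.23840427]), 'contact_force': array([-6.12716029,  0.74212376,  4.19040379]), 'ft_torque': array([-0.21278843,  0.99654644, -0.24072973]), 'finger_force': 49.78962310725365, 'gripper_width': 0.01949095519196323}
(array([ 0.008, -0.006,  0.014]), array([-0.    , -0.0006,  0.0003])) [0.0278 0.0072 0.041 ] [ 0.5831  0.7546 -0.238  -0.1839]
```

{"name": "move_arm", "arguments": {
  "plan": [
    [[-0.006,-0.002,0.005,0,0,0],[-0.006,-0.002,0.005,0,0,0],[0.05,0.013,0.087,0,0,0],[0.1,0.027,0.17,0,0,0],[0.2,0.053,0.31,0,0,0],[0.3,0.08,0.455,0,0,0],[0.4,0.106,0.6,0,0,0],[0.5,0.133,0.753,0,0,0],[0.521,0.137,0.783,0,0,0],[0.521,0.137,0.783,0,0,0]]
  ]
}}

```text
time_s: 5.15
position: [0.5717, -0.3742, 0.1785]
tool_rot: [-0.183, 0.583, 0.755, -0.237]
contact_force: [0.2, 0.1, -3.9]
gripper_width: 0.0196
finger_force: 49.9
```

```bash
python3 - <<'E'
from h import *
import pickle
st=robot.get_state();print({k:st[k] for k in('position','contact_force','ft_torque','finger_force','gripper_width','joint_pos')})
G=st['position'];
p=np.array([np.sin(.144)*-1,np.cos(.144),0]) # plate y
Rw=rot(p,np.array([0,0,-1.]))
print('upright',delta(G+[-.06,0.02,.08],rot(np.array([np.cos(psi),np.sin(psi),0]),np.array([0,0,-1.])),st))
print('wipe',delta([.6154,.00575,.2],Rw,st))
E
```

```text
{'position': array([ 0.57166307, -0.37421399,  0.17847755]), 'contact_force': array([ 0.18521238,  0.07623114, -3.87264738]), 'ft_torque': array([ 1.52712693e-01, -7.39839080e-01,  7.29466031e-04]), 'finger_force': 49.88013748079538, 'gripper_width': 0.019562171477091612, 'joint_pos': array([-0.5939315 ,  1.04334301,  0.53084301, -0.4817824 ,  1.95427796,
       -0.94513257])}
upright (array([-0.6,  0.2,  0.8]), array([ 0.049 , -0.1874, -0.0005]))
wipe (array([0.437, 3.8  , 0.215]), array([ 0.1763, -0.1168,  0.4486]))
```

{"name": "move_arm", "arguments": {
  "plan": [
    [[-0.1,0,0.4,0,0,0],[-0.3,0,0.75,0,0,0],[-0.5,0,1.0,0,0,0],[-0.5,0,1.0,0,0,0]]
  ]
}}

```text
time_s: 5.48
position: [0.5187, -0.3754, 0.2845]
tool_rot: [-0.18, 0.585, 0.754, -0.238]
contact_force: [0.8, 1.2, -1.4]
gripper_width: 0.0194
finger_force: 49.9
```

{"name": "move_arm", "arguments": {
  "plan": [
    [[0.07,0.18,0,0.011,-0.0073,0.028],[0.14,0.36,0,0.022,-0.0146,0.056],[0.21,0.54,0,0.033,-0.0219,0.084],[0.28,0.71,-0.05,0.0441,-0.0292,0.1122]]
  ]
}}

```text
time_s: 5.82
position: [0.5491, -0.3024, 0.2722]
tool_rot: [-0.145, 0.436, 0.869, -0.186]
contact_force: [0.0, 0.2, -2.7]
gripper_width: 0.0194
finger_force: 49.9
```

{"name": "move_arm", "arguments": {
  "plan": [
    [[0.07,0.18,0,0.011,-0.0073,0.028],[0.14,0.36,0,0.022,-0.0146,0.056],[0.21,0.54,0,0.033,-0.0219,0.084],[0.28,0.71,-0.05,0.0441,-0.0292,0.1122]]
  ]
}}

```text
time_s: 6.15
position: [0.5771, -0.2312, 0.2672]
tool_rot: [-0.1, 0.274, 0.948, -0.128]
contact_force: [0.1, -0.0, -2.1]
gripper_width: 0.0196
finger_force: 49.9
```

{"name": "move_arm", "arguments": {
  "plan": [
    [[0.07,0.18,0,0.011,-0.0073,0.028],[0.14,0.36,0,0.022,-0.0146,0.056],[0.21,0.54,0,0.033,-0.0219,0.084],[0.28,0.71,-0.05,0.0441,-0.0292,0.1122]]
  ]
}}

```text
time_s: 6.48
position: [0.6049, -0.1602, 0.2623]
tool_rot: [-0.051, 0.102, 0.991, -0.065]
contact_force: [0.4, 0.4, -3.2]
gripper_width: 0.0195
finger_force: 49.9
```

{"name": "move_arm", "arguments": {
  "plan": [
    [[0.07,0.18,0,0.011,-0.0073,0.028],[0.14,0.36,0,0.022,-0.0146,0.056],[0.21,0.54,0,0.033,-0.0219,0.084],[0.28,0.71,-0.05,0.0441,-0.0292,0.1122],[0.28,0.71,-0.05,0.0441,-0.0292,0.1122],[0.28,0.71,-0.05,0.0441,-0.0292,0.1122],[0.28,0.71,-0.05,0.0441,-0.0292,0.1122]]
  ]
}}

```text
time_s: 7.07
position: [0.6324, -0.0912, 0.2577]
tool_rot: [-0.002, -0.07, 0.998, -0.001]
contact_force: [0.4, 0.1, -3.5]
gripper_width: 0.0196
finger_force: 49.9
```

```bash
cat >> h.py <<'E'
pyaw=.144
py=np.array([-np.sin(pyaw),np.cos(pyaw),0]);px=np.array([np.cos(pyaw),np.sin(pyaw),0]);PC=np.array([.6154,.00575,0])
Rw=rot(py,np.array([0,0,-1.]))
E
python3 - <<'E'
from h import *
st=robot.get_state();print({k:st[k] for k in('position','contact_force','ft_torque','finger_force','gripper_width','joint_pos')})
print(delta(PC+.003*px-.097*py+[0,0,.155],Rw,st))
c=optics.get_image('top')
cv2.imwrite('pics/top1.png',cv2.resize(np.array(c['image'])[80:230,150:350,::-1],(800,600),interpolation=cv2.INTER_CUBIC))
E
```

```text
{'position': array([ 0.63241824, -0.0911819 ,  0.25766759]), 'contact_force': array([ 0.44337364,  0.07038675, -3.45609833]), 'ft_torque': array([ 0.07679572, -0.12725256,  0.0038984 ]), 'finger_force': 49.91669478826225, 'gripper_width': 0.019636526384583904, 'joint_pos': array([-0.32506552,  0.56563632,  1.07412904, -0.00295444,  1.50456259,
       -2.03655296])}
(array([-1.000e-03,  1.400e-02, -1.027e+00]), array([ 0.0006, -0.0011,  0.001 ]))
```

View pics/top1.png

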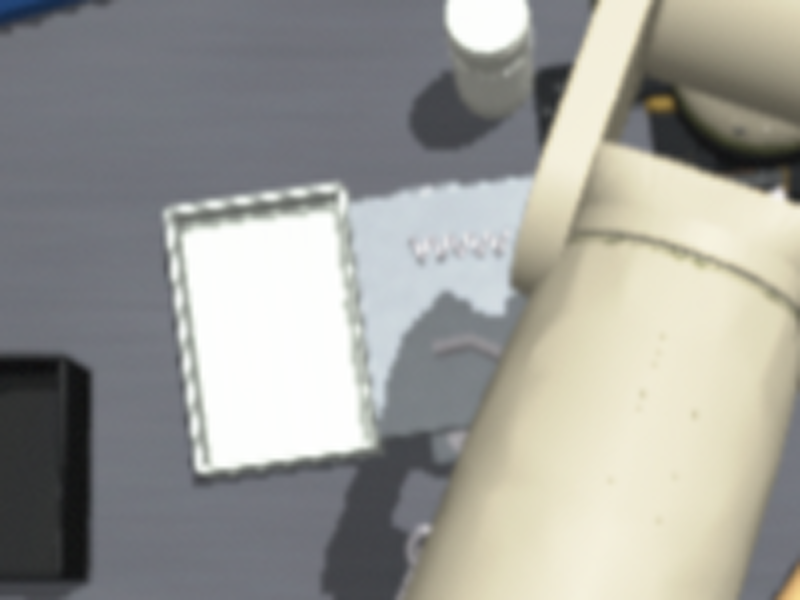

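The top view is mostly covered by the arm, and the plate and pan are undisturbed. Descending behind the chips.

{"name": "move_arm", "arguments": {
  "plan": [
    [[0,0.014,-0.3,0,0,0],[0,0.014,-0.6,0,0,0],[0,0.014,-0.8,0,0,0],[0,0.014,-0.95,0,0,0],[0,0.014,-1.0,0,0,0],[0,0.014,-1.0,0,0,0],[0,0.014,-1.0,0,0,0]]
  ]
}}

```text
time_s: 7.7
position: [0.6332, -0.0895, 0.1597]
tool_rot: [-0.0, -0.071, 0.997, -0.001]
contact_force: [-0.3, -0.3, -2.8]
gripper_width: 0.0196
finger_force: 49.9
```

{"name": "move_arm", "arguments": {
  "plan": [
    [[0,0,-0.05,0,0,0],[0,0,-0.05,0,0,0],[0,0,-0.05,0,0,0]]
  ]
}}

```text
time_s: 7.95
position: [0.633, -0.0891, 0.1542]
tool_rot: [-0.0, -0.072, 0.997, -0.001]
contact_force: [-0.1, -0.4, -2.5]
gripper_width: 0.0193
finger_force: 49.9
```

```bash
python3 - <<'E'
from h import *
st=robot.get_state();print({k:st[k] for k in('position','contact_force','ft_torque')})
print(delta(PC+.003*px-.097*py+[0,0,.145],Rw,st))
c=optics.get_image('scene')
cv2.imwrite('pics/s1.png',cv2.resize(np.array(c['image'])[150:300,140:340,::-1],(800,600),interpolation=cv2.INTER_CUBIC))
E
```

```text
{'position': array([ 0.63298687, -0.08908951,  0.15418945]), 'contact_force': array([-0.11826582, -0.37580108, -2.52109334]), 'ft_torque': array([ 0.04478489, -0.18194975,  0.03117805])}
(array([-0.007, -0.007, -0.092]), array([ 0.0005, -0.0002,  0.0001]))
```

View pics/s1.png

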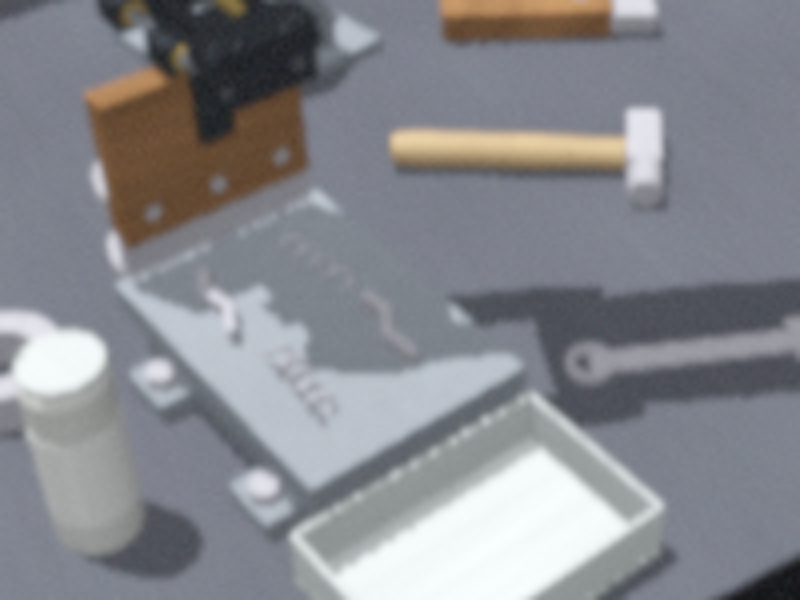

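The scene crop shows the blade's lower edge (115,275)–(310,195) just above the plate's cage-side edge. All four chips are in front of it and the blade is level. Feeling down for contact.

{"name": "move_arm", "arguments": {
  "plan": [
    [[0,0,-0.05,0,0,0],[0,0,-0.07,0,0,0],[0,0,-0.07,0,0,0],[0,0,-0.07,0,0,0]]
  ]
}}

```text
time_s: 8.33
position: [0.6328, -0.089, 0.1466]
tool_rot: [-0.001, -0.072, 0.997, -0.001]
contact_force: [0.1, -0.9, -3.4]
gripper_width: 0.0199
finger_force: 49.9
```

{"name": "move_arm", "arguments": {
  "plan": [
    [[0,0,-0.015,0,0,0],[0,0,-0.015,0,0,0],[0,0,-0.015,0,0,0]]
  ]
}}

```text
time_s: 8.58
position: [0.6329, -0.089, 0.1453]
tool_rot: [-0.001, -0.072, 0.997, -0.001]
contact_force: [-0.5, 0.5, -2.9]
gripper_width: 0.0195
finger_force: 49.9
```

{"name": "move_arm", "arguments": {
  "plan": [
    [[0,0,-0.012,0,0,0],[0,0,-0.012,0,0,0],[0,0,-0.012,0,0,0]]
  ]
}}

```text
time_s: 8.83
position: [0.6329, -0.089, 0.1442]
tool_rot: [-0.0, -0.072, 0.997, -0.001]
contact_force: [0.8, 0.3, -3.3]
gripper_width: 0.0196
finger_force: 49.9
```

{"name": "move_arm", "arguments": {
  "plan": [
    [[0,0,-0.01,0,0,0],[0,0,-0.01,0,0,0],[0,0,-0.01,0,0,0]]
  ]
}}

```text
time_s: 9.08
position: [0.6329, -0.0891, 0.144]
tool_rot: [-0.0, -0.072, 0.997, -0.001]
contact_force: [-5.1, -0.1, 5.3]
gripper_width: 0.0197
finger_force: 49.9
```

{"name": "move_arm", "arguments": {
  "plan": [
    [[0,0,-0.01,0,0,0],[0,0,-0.01,0,0,0],[0,0,-0.01,0,0,0]]
  ]
}}

```text
time_s: 9.33
position: [0.633, -0.0892, 0.144]
tool_rot: [0.0, -0.072, 0.997, -0.001]
contact_force: [-8.4, 0.2, 11.0]
gripper_width: 0.0195
finger_force: 49.9
```

{"name": "move_arm", "arguments": {
  "plan": [
    [[0,0,0.023,0,0,0],[0,0,0.023,0,0,0],[-0.013,0.09,0.023,0,0,0],[-0.026,0.18,0.023,0,0,0],[-0.039,0.27,0.023,0,0,0],[-0.052,0.36,0.023,0,0,0],[-0.065,0.45,0.023,0,0,0],[-0.078,0.54,0.023,0,0,0],[-0.091,0.63,0.023,0,0,0],[-0.106,0.73,0.023,0,0,0]]
  ]
}}

```text
time_s: 10.17
position: [0.6221, -0.015, 0.1443]
tool_rot: [-0.001, -0.072, 0.997, -0.001]
contact_force: [0.1, -0.3, -3.0]
gripper_width: 0.0198
finger_force: 49.9
```

{"name": "move_arm", "arguments": {
  "plan": [
    [[-0.011,0.073,0,0,0,0],[-0.021,0.146,0,0,0,0],[-0.032,0.219,0,0,0,0],[-0.042,0.292,0,0,0,0],[-0.053,0.365,0,0,0,0],[-0.064,0.438,0,0,0,0],[-0.074,0.511,0,0,0,0],[-0.085,0.584,0,0,0,0],[-0.095,0.657,0,0,0,0],[-0.106,0.73,0,0,0,0]]
  ]
}}

```text
time_s: 11.0
position: [0.6116, 0.0577, 0.1444]
tool_rot: [-0.001, -0.072, 0.997, -0.001]
contact_force: [0.3, -0.7, -2.6]
gripper_width: 0.0199
finger_force: 49.9
```

```bash
python3 - <<'E'
from h import *
st=robot.get_state();p=st['position']-PC;print(st['time_s'],p@px,p@py,p[2],delta(st['position'],Rw,st)[1],st['contact_force'])
c=optics.get_image('scene')
cv2.imwrite('pics/s2.png',cv2.resize(np.array(c['image'])[180:330,160:360,::-1],(800,600),interpolation=cv2.INTER_CUBIC))
E
```

```text
11.0 0.0037142378929430247 0.051986148275003044 0.1444457310796738 [ 0.0004 -0.0003  0.    ] [ 0.34679163 -0.74138917 -2.55372584]
```

View pics/s2.png

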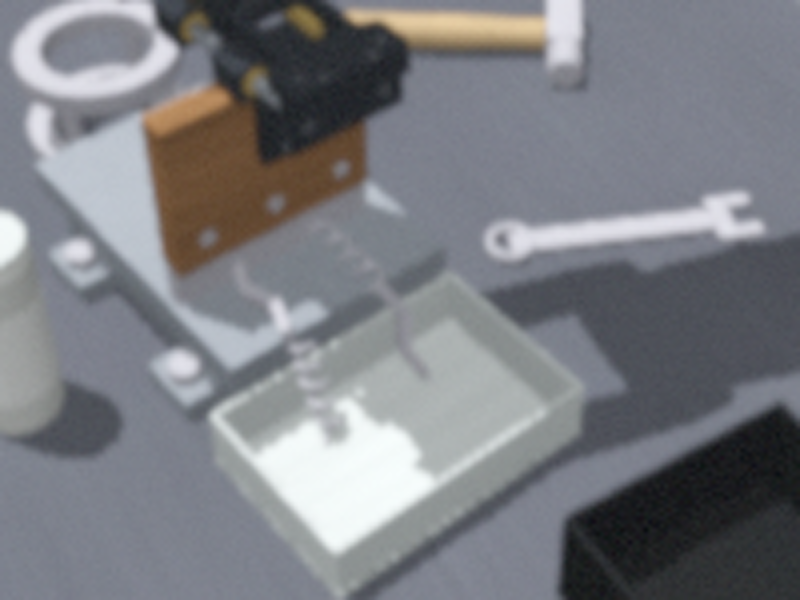

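The front two chips are tipping into the pan at (320,380) and (410,340), and the rear two are against the blade. Continuing past the edge.

{"name": "move_arm", "arguments": {
  "plan": [
    [[-0.009,0.06,0,0,0,0],[-0.017,0.12,0,0,0,0],[-0.026,0.18,0,0,0,0],[-0.035,0.24,0,0,0,0],[-0.044,0.3,0,0,0,0],[-0.052,0.36,0,0,0,0],[-0.061,0.42,0,0,0,0],[-0.07,0.48,0,0,0,0],[-0.078,0.54,0,0,0,0],[-0.087,0.6,0,0,0,0]]
  ]
}}

```text
time_s: 11.88
position: [0.6029, 0.1176, 0.1444]
tool_rot: [-0.001, -0.072, 0.997, -0.001]
contact_force: [0.7, 0.8, -3.4]
gripper_width: 0.0198
finger_force: 49.9
```

{"name": "move_arm", "arguments": {
  "plan": [
    [[-0.007,0.05,0,0,0,0],[-0.014,0.1,0,0,0,0],[-0.022,0.15,0,0,0,0],[-0.029,0.2,0,0,0,0],[-0.029,0.2,0,0,0,0],[-0.029,0.2,0,0,0,0]]
  ]
}}

```text
time_s: 12.38
position: [0.6001, 0.1372, 0.1444]
tool_rot: [-0.001, -0.072, 0.997, -0.001]
contact_force: [-0.5, -0.8, -3.9]
gripper_width: 0.0196
finger_force: 49.9
```

```bash
python3 - <<'E'
from h import *
st=robot.get_state();p=st['position']-PC;print(st['time_s'],p@px,p@py,p[2],delta(st['position'],Rw,st)[1],st['contact_force'])
c=optics.get_image('scene')
cv2.imwrite('pics/s3.png',cv2.resize(np.array(c['image'])[180:330,160:360,::-1],(800,600),interpolation=cv2.INTER_CUBIC))
E
```

```text
12.3833 0.003714189006091018 0.13227439723978018 0.144424002742029 [ 0.0005 -0.0003 -0.0001] [-0.46407283 -0.80148614 -3.94024212]
```

View pics/s3.png

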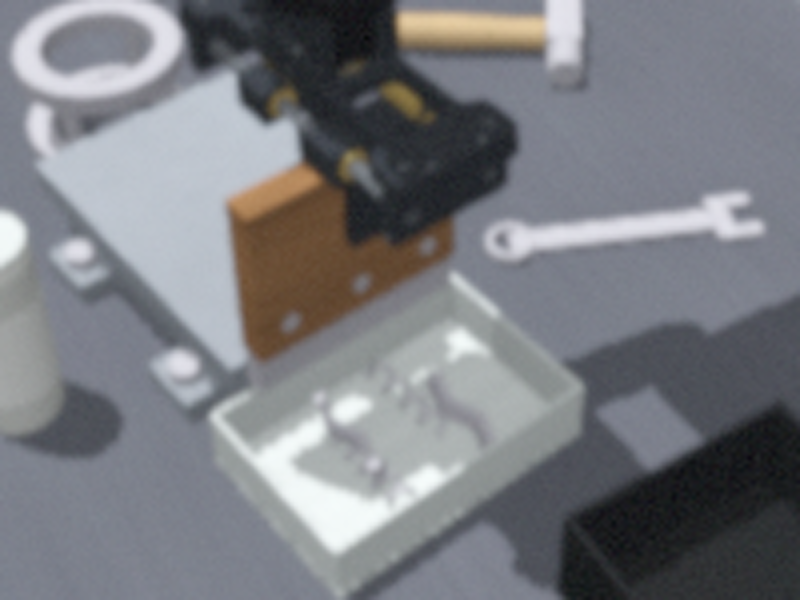

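All four chips are in the pan at (340,420), (380,380), (455,410) and (380,480), and the plate is bare. Lifting and returning.

{"name": "move_arm", "arguments": {
  "plan": [
    [[0,0,0.3,0,0,0],[0,0,0.65,0,0,0],[0,0,1.0,0,0,0],[0,0,1.0,0,0,0]]
  ]
}}

```text
time_s: 12.77
position: [0.6022, 0.1368, 0.252]
tool_rot: [0.006, -0.072, 0.997, -0.001]
contact_force: [1.2, 0.9, -1.8]
gripper_width: 0.0198
finger_force: 49.9
```

{"name": "move_arm", "arguments": {
  "plan": [
    [[-0.044,-0.28,0.05,-0.0098,0.0065,-0.025],[-0.088,-0.57,0.1,-0.0196,0.013,-0.05],[-0.133,-0.85,0.15,-0.0294,0.0195,-0.0748]]
  ]
}}

```text
time_s: 13.02
position: [0.5863, 0.0508, 0.2591]
tool_rot: [-0.035, 0.047, 0.997, -0.045]
contact_force: [-0.0, 0.5, -3.5]
gripper_width: 0.0197
finger_force: 49.9
```

{"name": "move_arm", "arguments": {
  "plan": [
    [[-0.044,-0.28,0.02,-0.0098,0.0065,-0.025],[-0.088,-0.57,0.04,-0.0196,0.013,-0.05],[-0.133,-0.85,0.06,-0.0294,0.0195,-0.0748]]
  ]
}}

```text
time_s: 13.27
position: [0.5731, -0.0346, 0.265]
tool_rot: [-0.068, 0.164, 0.98, -0.088]
contact_force: [-0.1, 0.1, -4.0]
gripper_width: 0.0193
finger_force: 49.9
```

{"name": "move_arm", "arguments": {
  "plan": [
    [[-0.044,-0.28,0.02,-0.0098,0.0065,-0.025],[-0.088,-0.57,0.04,-0.0196,0.013,-0.05],[-0.133,-0.85,0.06,-0.0294,0.0195,-0.0748]]
  ]
}}

```text
time_s: 13.52
position: [0.5598, -0.1196, 0.271]
tool_rot: [-0.1, 0.278, 0.947, -0.129]
contact_force: [0.6, 1.2, -3.0]
gripper_width: 0.0195
finger_force: 49.9
```

{"name": "move_arm", "arguments": {
  "plan": [
    [[-0.044,-0.28,0,-0.0098,0.0065,-0.025],[-0.088,-0.57,0,-0.0196,0.013,-0.05],[-0.133,-0.85,0,-0.0294,0.0195,-0.0748]]
  ]
}}

```text
time_s: 13.77
position: [0.5465, -0.2046, 0.2708]
tool_rot: [-0.131, 0.387, 0.897, -0.168]
contact_force: [0.2, 0.4, -3.1]
gripper_width: 0.0198
finger_force: 49.9
```

{"name": "move_arm", "arguments": {
  "plan": [
    [[-0.044,-0.28,0,-0.0098,0.0065,-0.025],[-0.088,-0.57,0,-0.0196,0.013,-0.05],[-0.133,-0.85,0,-0.0294,0.0195,-0.0748]]
  ]
}}

```text
time_s: 14.02
position: [0.5332, -0.2896, 0.2707]
tool_rot: [-0.159, 0.49, 0.832, -0.205]
contact_force: [0.2, -0.3, -2.6]
gripper_width: 0.0194
finger_force: 49.9
```

{"name": "move_arm", "arguments": {
  "plan": [
    [[-0.044,-0.28,0,-0.0098,0.0065,-0.025],[-0.088,-0.57,0,-0.0196,0.013,-0.05],[-0.133,-0.85,0,-0.0294,0.0195,-0.0748],[-0.133,-0.85,0,-0.0294,0.0195,-0.0748],[-0.133,-0.85,0,-0.0294,0.0195,-0.0748],[-0.133,-0.85,0,-0.0294,0.0195,-0.0748]]
  ]
}}

```text
time_s: 14.52
position: [0.5204, -0.3728, 0.2708]
tool_rot: [-0.184, 0.583, 0.755, -0.237]
contact_force: [0.1, 0.4, -3.1]
gripper_width: 0.0199
finger_force: 49.9
```

```bash
cat >> h.py <<'E'
Ins=np.array([.5165,-.3888,.1024])
E
python3 - <<'E'
from h import *
st=robot.get_state();print(st['time_s'],st['position'],st['joint_pos'].round(2),delta(Ins+.1*a,Rg,st))
E
```

```text
14.5167 [ 0.52041881 -0.37280028  0.2708144 ] [-0.63  0.85  0.66 -0.51  1.99 -1.01] (array([ 0.516, -0.015, -0.865]), array([-0.0008,  0.0001, -0.0004]))
```

{"name": "move_arm", "arguments": {
  "plan": [
    [[0.3,0,-0.2,0,0,0],[0.5,-0.01,-0.5,-0.0008,0,-0.0004],[0.516,-0.015,-0.75,-0.0008,0,-0.0004],[0.516,-0.015,-0.865,-0.0008,0,-0.0004],[0.516,-0.015,-0.865,-0.0008,0,-0.0004],[0.516,-0.015,-0.865,-0.0008,0,-0.0004],[0.516,-0.015,-0.865,-0.0008,0,-0.0004]]
  ]
}}

```text
time_s: 15.1
position: [0.572, -0.3746, 0.1881]
tool_rot: [-0.181, 0.584, 0.754, -0.238]
contact_force: [0.2, -0.0, -1.9]
gripper_width: 0.0197
finger_force: 49.9
```

```bash
python3 - <<'E'
from h import *
st=robot.get_state();print(delta(Ins+.1*a,Rg,st),delta(Ins+.05*a,Rg,st),(.01*a).round(4))
E
```

```text
(array([-0.   ,  0.003, -0.038]), array([0.0012, 0.0012, 0.0003])) (array([-0.278, -0.069, -0.448]), array([0.0012, 0.0012, 0.0003])) [0.0056 0.0014 0.0082]
```

{"name": "move_arm", "arguments": {
  "plan": [
    [[0,0,0,0,0,0],[0,0,0,0,0,0],[0,0,0,0,0,0],[0,0,0,0,0,0],[0,0,0,0,0,0],[0,0,0,0,0,0]]
  ]
}}

```text
time_s: 15.6
position: [0.5719, -0.3745, 0.185]
tool_rot: [-0.183, 0.584, 0.754, -0.238]
contact_force: [0.0, -0.2, -3.1]
gripper_width: 0.02
finger_force: 49.9
```

```bash
python3 - <<'E'
from h import *
st=robot.get_state();print(delta(Ins+.1*a,Rg,st),delta(Ins+.05*a,Rg,st))
E
```

```text
(array([ 0.001,  0.002, -0.007]), array([0.0004, 0.0001, 0.0003])) (array([-0.276, -0.07 , -0.416]), array([0.0004, 0.0001, 0.0003]))
```

{"name": "move_arm", "arguments": {
  "plan": [
    [[-0.05,-0.012,-0.08,0.0004,0,0.0003],[-0.1,-0.025,-0.15,0.0004,0,0.0003],[-0.15,-0.038,-0.23,0.0004,0,0.0003],[-0.2,-0.05,-0.3,0.0004,0,0.0003],[-0.25,-0.063,-0.377,0.0004,0,0.0003],[-0.276,-0.07,-0.416,0.0004,0,0.0003],[-0.276,-0.07,-0.416,0.0004,0,0.0003],[-0.276,-0.07,-0.416,0.0004,0,0.0003],[-0.276,-0.07,-0.416,0.0004,0,0.0003]]
  ]
}}

```text
time_s: 16.35
position: [0.5447, -0.3815, 0.1439]
tool_rot: [-0.183, 0.583, 0.755, -0.238]
contact_force: [1.0, -0.6, -3.5]
gripper_width: 0.0197
finger_force: 49.9
```

```bash
python3 - <<'E'
from h import *
st=robot.get_state();print(st['contact_force'],st['ft_torque'],delta(Ins+.05*a,Rg,st),delta(Ins+.025*a,Rg,st))
E
```

```text
[ 0.98420571 -0.56515822 -3.50788261] [ 0.11516364 -0.71927798 -0.01098385] (array([-0.004, -0.   , -0.005]), array([ 0.0002,  0.0004, -0.0001])) (array([-0.143, -0.037, -0.21 ]), array([ 0.0002,  0.0004, -0.0001]))
```

Free so far; the block enters the mouth next, so I'll go slowly.

{"name": "move_arm", "arguments": {
  "plan": [
    [[-0.03,-0.008,-0.043,0,0,0],[-0.06,-0.015,-0.087,0,0,0],[-0.09,-0.023,-0.13,0,0,0],[-0.12,-0.03,-0.175,0,0,0],[-0.142,-0.036,-0.21,0,0,0],[-0.142,-0.036,-0.21,0,0,0],[-0.142,-0.036,-0.21,0,0,0]]
  ]
}}

```text
time_s: 16.93
position: [0.53, -0.3852, 0.1222]
tool_rot: [-0.184, 0.583, 0.755, -0.238]
contact_force: [-0.1, -0.4, -2.6]
gripper_width: 0.0195
finger_force: 49.9
```

```bash
python3 - <<'E'
from h import *
st=robot.get_state();print(st['contact_force'],st['ft_torque'],delta(Ins+.025*a,Rg,st),delta(Ins+.003*a,Rg,st))
E
```

```text
[-0.0749976  -0.40926893 -2.6158368 ] [ 0.14000596 -0.70543637 -0.03817811] (array([ 0.004, -0.   ,  0.006]), array([-0.0001,  0.0001,  0.0001])) (array([-0.118, -0.032, -0.174]), array([-0.0001,  0.0001,  0.0001]))
```

{"name": "move_arm", "arguments": {
  "plan": [
    [[-0.03,-0.008,-0.043,0,0,0],[-0.06,-0.016,-0.087,0,0,0],[-0.09,-0.024,-0.13,0,0,0],[-0.12,-0.032,-0.175,0,0,0],[-0.12,-0.032,-0.175,0,0,0],[-0.12,-0.032,-0.175,0,0,0]]
  ]
}}

```text
time_s: 17.43
position: [0.5179, -0.3884, 0.1046]
tool_rot: [-0.184, 0.583, 0.755, -0.238]
contact_force: [1.4, 1.3, -1.8]
gripper_width: 0.0196
finger_force: 49.9
```

{"name": "move_arm", "arguments": {
  "plan": [
    [[-0.008,-0.002,-0.012,0,0,0],[-0.008,-0.002,-0.012,0,0,0],[-0.008,-0.002,-0.012,0,0,0]]
  ]
}}

```text
time_s: 17.68
position: [0.5174, -0.3885, 0.1037]
tool_rot: [-0.184, 0.583, 0.755, -0.238]
contact_force: [0.1, 0.6, -3.7]
gripper_width: 0.0197
finger_force: 49.9
```

{"name": "move_arm", "arguments": {
  "plan": [
    [[-0.008,-0.002,-0.012,0,0,0],[-0.008,-0.002,-0.012,0,0,0],[-0.008,-0.002,-0.012,0,0,0]]
  ]
}}

```text
time_s: 17.93
position: [0.5166, -0.3887, 0.1025]
tool_rot: [-0.184, 0.583, 0.755, -0.238]
contact_force: [0.0, -0.6, -1.5]
gripper_width: 0.0198
finger_force: 49.9
```

```bash
python3 - <<'E'
from h import *
st=robot.get_state();F=st['contact_force'];print(F,F@a,F@sx,st['ft_torque'],delta(Ins,Rg,st))
E
```

```text
[ 0.01671541 -0.60910258 -1.52980802] -1.3318909388450062 0.7650337736294327 [ 7.99923384e-02 -7.76752128e-01  5.12647882e-04] (array([-0.001, -0.001, -0.001]), array([ 0.0001,  0.0002, -0.    ]))
```

{"name": "move_arm", "arguments": {
  "plan": [
    [[-0.006,-0.001,-0.008,0,0,0],[-0.006,-0.001,-0.008,0,0,0],[-0.006,-0.001,-0.008,0,0,0]]
  ]
}}

```text
time_s: 18.18
position: [0.5165, -0.3889, 0.1025]
tool_rot: [-0.183, 0.583, 0.755, -0.238]
contact_force: [5.8, 0.6, 3.3]
gripper_width: 0.0197
finger_force: 49.9
```

{"name": "move_arm", "arguments": {
  "plan": [
    [[-0.006,-0.001,-0.008,0,0,0],[-0.006,-0.001,-0.008,0,0,0],[-0.006,-0.001,-0.008,0,0,0]]
  ]
}}

```text
time_s: 18.43
position: [0.5164, -0.3889, 0.1025]
tool_rot: [-0.182, 0.583, 0.755, -0.238]
contact_force: [7.8, 1.6, 7.8]
gripper_width: 0.0195
finger_force: 49.9
```

Seated on the floor: the position stopped and the axial push is about 11 N. Releasing and backing out along the axis.

{"name": "move_arm", "arguments": {
  "plan": [
    [[0.006,0.001,0.008,0,0,0],[0.006,0.001,0.008,0,0,0],[0.006,0.001,0.008,0,0,0],[0.006,0.001,0.008,0,0,0],[0.006,0.001,0.008,0,0,0],[0.006,0.001,0.008,0,0,0],[0.006,0.001,0.008,0,0,0],[0.006,0.001,0.008,0,0,0],[0.006,0.001,0.008,0,0,0],[0.006,0.001,0.008,0,0,0]]
  ],
  "grip": 1
}}

```text
time_s: 19.27
position: [0.5159, -0.3888, 0.1016]
tool_rot: [-0.184, 0.583, 0.755, -0.238]
contact_force: [1.0, -0.7, -0.1]
gripper_width: 0.0843
finger_force: 0.0
```

{"name": "move_arm", "arguments": {
  "plan": [
    [[0,0,0,0,0,0],[0.07,0.018,0.103,0,0,0],[0.15,0.039,0.22,0,0,0],[0.25,0.065,0.37,0,0,0],[0.35,0.091,0.517,0,0,0],[0.45,0.117,0.664,0,0,0],[0.54,0.141,0.797,0,0,0],[0.54,0.141,0.8,0,0,0]]
  ]
}}

```text
time_s: 19.93
position: [0.5715, -0.3743, 0.1839]
tool_rot: [-0.181, 0.583, 0.755, -0.238]
contact_force: [-0.4, -0.6, 0.4]
gripper_width: 0.0882
finger_force: 0.0
```

{"name": "move_arm", "arguments": {
  "plan": [
    [[-0.1,0,0.4,0,0,0],[-0.4,0.4,0.8,0,0,0],[-0.8,0.8,1,0,0,0],[-1,1,1,0,0,0],[-1,1,1,0,0,0]]
  ]
}}

```text
time_s: 20.35
position: [0.4673, -0.2724, 0.2827]
tool_rot: [-0.183, 0.583, 0.755, -0.238]
contact_force: [0.2, -1.3, 0.4]
gripper_width: 0.0883
finger_force: 0.0
```

{"name": "move_arm", "arguments": {
  "plan": [
    [[-0.3,0.3,0,0,0,0],[-0.6,0.6,0,0,0,0],[-1,1,0,0,0,0],[-1,1,0,0,0,0],[-1,1,0,0,0,0],[-1,1,0,0,0,0],[-1,1,0,0,0,0]]
  ]
}}

```text
time_s: 20.93
position: [0.3701, -0.1752, 0.2812]
tool_rot: [-0.184, 0.583, 0.755, -0.238]
contact_force: [0.2, 0.3, 0.6]
gripper_width: 0.0878
finger_force: 0.0
```

```bash
python3 - <<'E'
from h import *
a1=np.array(optics.get_image('top')['image'])[80:250,170:490,::-1];a2=np.array(optics.get_image('scene')['image'])[100:330,130:360,::-1]
cv2.imwrite('pics/end.png',np.hstack([cv2.resize(a1,(450,239),interpolation=cv2.INTER_CUBIC),np.zeros((239,1,3),np.uint8)]))
A=cv2.resize(a1,(564,300),interpolation=cv2.INTER_CUBIC);B=cv2.resize(a2,(300,300),interpolation=cv2.INTER_CUBIC)
A=cv2.resize(np.array(a1),(480,255),interpolation=cv2.INTER_CUBIC);B=cv2.resize(a2,(560,560),interpolation=cv2.INTER_CUBIC)
im=np.zeros((600,800,3),np.uint8);im[:345]=0
im[:255,:480]=A;im[255:600,:345]=cv2.resize(B,(345,345));im[255:600,355:800]=cv2.resize(np.ascontiguousarray(a2[40:109,30:119]),(445,345),interpolation=cv2.INTER_CUBIC)
cv2.imwrite('pics/end.png',im);print(robot.get_state()['time_s'])
E
```

```text
21.0333
```

View pics/end.png

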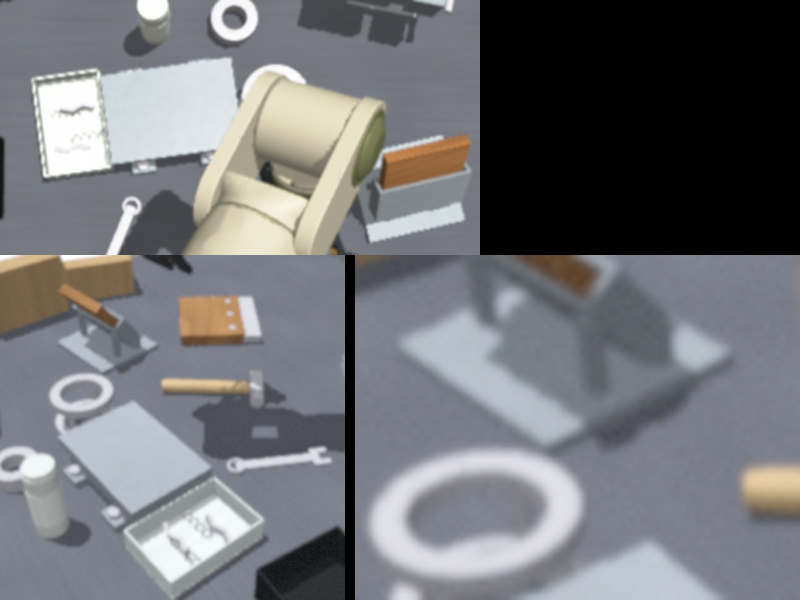

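The scraper is back in the slot and the chips are in the pan at (70,110) and (80,145). The bystanders have not moved. I'll check its seating against the first image, then hand in.

```bash
python3 - <<'E'
from h import *
im=np.ascontiguousarray(np.array(optics.get_image('top')['image'])[:,:,::-1]);m=cv2.inRange(cv2.cvtColor(im,cv2.COLOR_BGR2HSV),(3,120,60),(20,255,255))
ok=False
for k in cv2.findContours(m,cv2.RETR_EXTERNAL,cv2.CHAIN_APPROX_NONE)[0]:
    r=cv2.minAreaRect(k)
    if cv2.contourArea(k)>100: print(r)
    if np.hypot(r[0][0]-452.9,r[0][1]-187.5)<1.5: ok=True
if ok: print(robot.finish_job())
E
```

```text
((428.8138427734375, 301.7917175292969), (74.3197021484375, 56.32622528076172), 27.979475021362305)
((545.3323364257812, 238.58958435058594), (37.78621292114258, 66.4489974975586), 8.746162414550781)
((452.8373718261719, 187.33575439453125), (21.705520629882812, 62.99557113647461), 76.23921203613281)
((538.0, 152.99996948242188), (85.70135498046875, 52.60874557495117), 81.8698959350586)
the job is handed in; nothing more can be done
None
```

The scraper wiped all four turnings into the chip pan and is back in its socket, blade down and fully home; the bystanders in view looked unmoved, and I handed the job in at about 21 s of the 58 s allowed.

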